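Fit the wing knob on the positioner's keyed spindle and set it to the index

TASK

Stand the wing knob on the upright spindle of the rotary positioner and, with the spindle as it stands, turn the knob until the slot in its foot finds the spindle's key bar and it drops fully home on the shoulder. Then use the knob to turn the spindle until the wing lies in line with the two index ribs on the housing, and let go. The spindle is on a light spring: be gentle, never push it down more than 6 mm, and leave everything else on the bench where it is.

Things in the scene. Friction and masses are not known exactly. Their poses are not given: they have to be found in the camera images.
- knob_mid (a point): Loose wing knob, aluminium body, black wing, 64 mm tall, 0.1 to 0.18 kg, upright on its slotted foot. Site on its axis half-way up, 32 mm above its underside; z up, x along the wing. Body 50 mm across from 0 to 36 mm height; above it, 36 to 64 mm, the wing to grip: a bar 50 mm long (x), 14 mm thick (y). A half turn makes no difference
- knob: Same knob; origin at the centre of its underside. In the underside a slot 10 mm wide, 12 mm deep runs right across along x (in line with the wing); in its middle a blind bore 18 mm wide, 30 mm deep
- positioner: Fixed rotary positioner: grey block 96 x 96 mm at its foot, top at 40 mm height, origin under its centre, z up. On its top two steel index ribs (12 x 4 mm, 4 mm high) lie on its x axis, 29 to 41 mm either side of the centre. The steel spindle rises from the middle of the top
- index (a point): centre of the housing's top, on the spindle's axis, 40 mm above the bench; fixed; same axes as the positioner
- shoulder (a point): On the spindle's axis, on its round shoulder (54 mm across) where the knob's underside rests when home. 14 mm above point index when free. Goes straight down with the spindle on a spring (at most 9 mm): about 3 N starts it, about 12 N pushes it 6 mm. Does not turn with it: its axes are the positioner's
- pin_tip (a point): Tip of the spindle, 28 mm above the shoulder: a round pin 16.5 mm across with a tapered tip, standing on a key bar 40 mm long, 8 mm wide, 10 mm tall that lies across the shoulder. A knob not lined up rests on the key bar, 10 mm above the shoulder. Axes are the positioner's, NOT the key bar's
- key_mid (a point): Middle of the key bar, 5 mm above the shoulder. Its direction is given by no pose: seen from above it starts 21 to 75 degrees anticlockwise from the positioner's x axis; see it or feel for it. The spindle turns stiffly (0.2 N m), from 20 degrees clockwise to 86 anticlockwise of that axis, and stays where left. Site axes are the positioner's
- spool_a: one of two purple coil bobbins with white ends, 34 mm across, 50 mm tall, standing; bystander; origin under its centre
- spool_b: the other purple coil bobbin, same size; bystander; origin under its centre
- driver: black-handled screwdriver lying on the bench, 170 mm; bystander
- spanner: steel spanner lying on the bench, 150 mm; bystander
- post: steel optics post 110 mm tall on a 60 mm square dark foot; bystander; origin under its foot
- collar: plain aluminium ring 44 mm across, 14 mm tall; bystander; origin under its centre
- partsbin: grey open parts tray 100 x 140 x 45 mm; bystander; origin under its centre
There are look-alikes about, which are no part of the job. Leave any yellow look-alike of the knob alone.

How it is judged:
By the outcome, as a careful person would: the job done as asked, in the order asked, and still so for the second after the job is handed in, with the robot touching nothing.
It also fails if it takes over 56 s, if anything falls off the work surface, if the arm or the gripper's body presses on something with over 40 N, if the wrist force passes 120 N, or if a joint passes its speed limit or range.

ROBOT

A 6-joint arm with a two-finger parallel gripper is mounted at the origin on the work surface. World frame = base frame: x ahead of the robot, y to its left, z up, the work surface at z = 0. Lengths are in m, angles in rad, forces in N, time in s.
With the tool pointing down it reaches from about 0.35 to 0.975 m from the base axis. Payload 4.9 kg.
Tool frame: the origin (TCP) lies at the very end of the fingers, on their centre line; the grasp point (between the pads) lies behind it (manip.grip_depth is the z of the grasp point in the tool frame, in m); z points along the fingers, y is the direction in which the jaws open and shut (so a half turn about z gives the same grasp; the last joint's range is limited). The gripper opens to 85 mm and grips with 20 to 120 N. Pads are 22 mm wide; open, the fingers measure 114 mm over their backs; the gripper's body (76 mm by 85 mm) begins 54 mm behind the grasp point. The pads swing forward as they close: fully open they stand 13 mm farther back than shut.
Start: joints at [1.204, 0.053, 1.613, -0, 1.476, -0.119], TCP at [0.153, 0.606, 0.231] pointing down, gripper open.
Joint ranges: [-3.01, 3.01], [-1.01, 2.22], [0.06, 2.58], [-1.02, 4.17], [0.09, 2.62], [-3.14, 3.14]. Speed limits (rad/s): [2.57, 2.57, 3.14, 3.14, 3.14, 3.14].

INTERFACE

Orientations are given as a unit quaternion [w, x, y, z].
In Python, from plant import state, optics, manip, silhouettes, place_of gives the robot as it stands. The module is installed in compiled form; this text tells all that it offers.
- The arm moves only by the tool jog_arm, never from a script. Its argument "increments" is a list of rows, each an object with "slide": the shift along the tool's x, y, z in mm, a list of three; "rotation": the turn, a rotation vector about the tool's x, y, z in degrees, a list of three. A call has 1 to 20 rows; each row shifts and turns the commanded pose from where the row before left it, along the tool's axes as they then stand; what a row does not reach is not made up. A row lasts 1/12 s, in which the tool goes at most 41.7 mm and 7.16 degrees, less where a joint would pass 70% of its speed; a pose out of reach is approached as far as the arm can. A call with a gripper value outside its range is refused whole. "fingers" is the opening, from 0 (shut) to 1 (fully open), set as the call begins (left out, the last holds). The fingers move at their own pace and stop on an object; the grip force is fixed at half the most. Time passes only in rows, so rows that do not move let the fingers close. It gives the time, the measured TCP pose, the force and the opening at its end, in the units of the state.
- state(): the state, without advancing time (a new reading comes with each control period).
- optics.grab_frame(name): name is "side" or "top" or "wrist"; returns a dict with "frame" (480x640x3 uint8, blue, green, red), "camera_matrix" (3x3 intrinsics, pixels), "distortion" ([k1, k2, p1, p2, k3] as OpenCV has them; the pictures are not rectified), "R" (3x3) and "t" (3): a world point X has camera coordinates R X + t. Camera axes: x right, y down, z forward; pixel columns grow to the right and rows downward; lengths in m; the calibration is good to about 2 mm. A picture is of the moment at which its call begins. There is no depth.
- manip.job_done(): hands the job in, once; it reports no verdict.
Trained networks look in the newest picture that a camera, given by its name, has taken for a name from the list of things; names that differ only in an ending like _2 or _b are one class to them, and where a whole thing is asked for, a point or a joint stands for the part that bears it (a point fixed in the world has none). Each returns a list of dicts, best first, with "score" (0 to 1); they miss things now and then, are a little off and sometimes report something else, mostly with a low value. They report only what shows in the picture. A call takes as long as a camera call. They do not tell look-alikes from the thing itself.
- silhouettes(thing, camera): "mask" (480x640 bool, what is visible of it) and "bbox" ([left, top, right, bottom] in pixels, round what is visible of it).
- place_of(thing, camera): "uv" ([column, row] in pixels: a listed point, or the origin of a listed thing).
The state is a dict: "time": time; "joint_pos": joint angles; "joint_vel": joint speeds; "joint_efforts": joint torques, N m; "tool_pos": TCP position; "tool_rot": TCP orientation; "contact_force": force on the tool from outside, world axes, zero at the start; "ft_torque": the same for the moment, N m; "gripper_width": opening from 0.0 (shut) to 1.0 (fully open).
Only numpy, scipy, OpenCV 4.12 (cv2) and the standard library are available. Lean on these libraries where they do the work, as an engineer would, in place of code of your own. Each camera call takes 0.05 s, during which the arm holds its last target.

## Working session

There is one attempt and no reset: what is moved stays moved. The work goes in short steps, Python scripts to look and compute and a tool call to move; the robot and the scene stay as the last step left them, time stands still between calls to the robot, and variables do not carry over. Pictures are saved under pics/ and viewed, and the job is handed in when it is done.

Besides the shell and the picture viewer there is one more tool, called after "Request:" by a JSON object that holds its "method" and its "body". jog_arm: Moves the arm, as the interface text tells. Its arguments: {"type":"object","properties":{"increments":{"type":"array","items":{"type":"object","properties":{"slide":{"type":"array","items":{"type":"number"}},"rotation":{"type":"array","items":{"type":"number"}}}}},"fingers":{"type":"number"}},"required":["increments"]}

```bash
mkdir -p pics; python3 - <<'E'
from plant import state, optics, manip
import cv2
print(state()); print(manip.grip_depth)
for n in("side","top","wrist"):
    f=optics.grab_frame(n); cv2.imwrite(f"pics/{n}0.png",f["frame"]); print(n,f["camera_matrix"].tolist(),f["distortion"],f["R"].tolist(),f["t"])
E
```

```text
{'time': 0.0, 'joint_pos': array([ 1.20399655e+00,  5.33527519e-02,  1.61428265e+00,  1.98603068e-05,
        1.47599317e+00, -1.19014135e-01]), 'joint_vel': array([ 2.96641013e-04, -2.41055499e-04,  2.07279266e-04,  4.39857908e-05,
        2.09831185e-04,  1.22776821e-03]), 'joint_efforts': array([ 3.70554540e-05, -3.93698466e+01, -3.70163906e+01, -2.08922388e-04,
        7.23955629e-03,  3.35818413e-05]), 'tool_pos': array([0.15306657, 0.60533176, 0.23007234]), 'tool_rot': array([-2.54438927e-04,  1.23576995e-01,  9.92334465e-01, -9.85695802e-04]), 'contact_force': array([ 0.78220383, -0.54658667,  0.33066147]), 'ft_torque': array([ 0.05178329,  0.00788053, -0.02258636]), 'gripper_width': 1.0087429296173773}
-0.0187
side [[493.8144977989459, 0.0, 321.47629968993783], [0.0, 493.8144977989459, 241.93871693065725], [0.0, 0.0, 1.0]] [-0.11830069  0.          0.          0.          0.        ] [[-0.7024579997616119, -0.7114322833717192, -0.020417265914346554], [-0.5009514070264943, 0.5146027877738311, -0.6958675582419236], [0.5055694278425968, -0.47858967497419264, -0.7178798483304889]
[... 154 characters left out ...]
5733115 0.         0.         0.         0.        ] [[-0.015519151551615687, -0.9996309950977219, 0.022294160111037443], [-0.9834595862978242, 0.011236292278040046, -0.18077883685530036], [0.18046162487917158, -0.024730939646140544, -0.9832710626120289]] [-0.00588971  0.5980903   1.4288368 ]
wrist [[393.753798332745, 0.0, 323.6574493498894], [0.0, 393.753798332745, 235.64799415265946], [0.0, 0.0, 1.0]] [0.00868383 0.         0.         0.         0.        ] [[0.24600212845165234, 0.9692681086344705, -0.0015120785078152075], [0.9187903408670892, -0.23269332897580444, 0.31887007413599827], [0.30871874307627606, -0.07983200006460504, -0.9477972301284122]] [-0.62386414 -0.04028009  0.38055568]
```

View pics/side0.png

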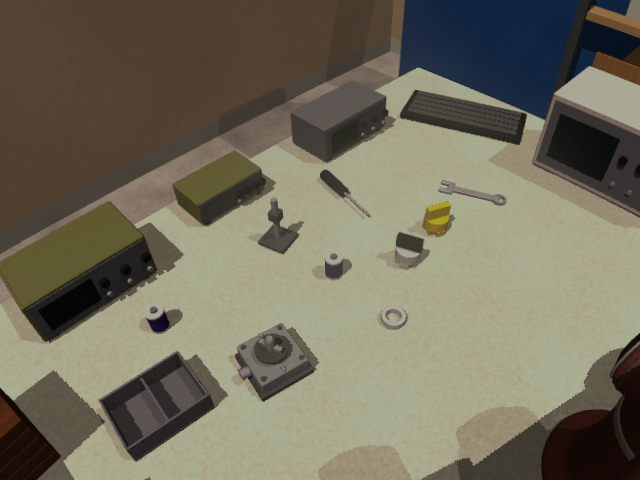

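View pics/top0.png

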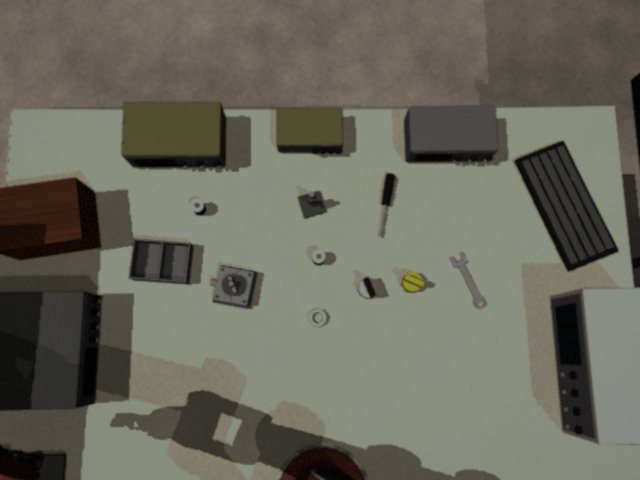

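View pics/wrist0.png

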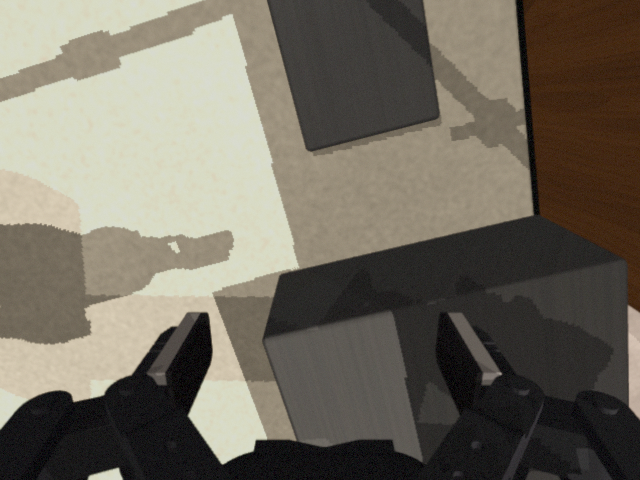

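Top view: the knob (aluminium body, black wing) is at (367,289) and in the side view at (407,250). The yellow look-alike is at top (413,282) / side (437,218), the positioner at top (233,286) / side (273,358), and the collar at top (318,317). Next I'll measure these and take close crops.

```bash
cat > h.py <<'E'
import numpy as np, cv2
from plant import state, optics, manip, silhouettes, place_of
def ray(f,uv):
    K,d,R,t=f["camera_matrix"],f["distortion"],np.array(f["R"]),np.array(f["t"])
    p=cv2.undistortPoints(np.array([[uv]],float),K,d)[0,0]
    return -R.T@t, R.T@np.array([p[0],p[1],1.])
def onz(f,uv,z):
    o,d=ray(f,uv); return o+d*(z-o[2])/d[2]
def tri(f1,u1,f2,u2):
    o1,d1=ray(f1,u1);o2,d2=ray(f2,u2);A=np.stack([d1,-d2],1)
    s=np.linalg.lstsq(A,o2-o1,rcond=None)[0];a=o1+s[0]*d1;b=o2+s[1]*d2
    return (a+b)/2,np.linalg.norm(a-b)
def proj(f,X):
    r,_=cv2.Rodrigues(np.array(f["R"]));return cv2.projectPoints(np.array(X,float).reshape(-1,1,3),r,np.array(f["t"],float),f["camera_matrix"],f["distortion"])[0][:,0]
E
python3 - <<'E'
from h import *
np.set_printoptions(precision=4,suppress=True)
Z={"knob_mid":.032,"knob":0,"index":.04,"shoulder":.054,"pin_tip":.082,"positioner":0,"key_mid":.059,"post":0,"collar":0,"spool_a":0,"partsbin":0}
for n in("side","top"):
    f=optics.grab_frame(n)
    for k in Z:
        for r in place_of(k,n)[:3]:
            print(n,k,round(r["score"],2),np.round(r["uv"],1),onz(f,r["uv"],Z[k]))
    im=f["frame"]
    if n=="top":
        a=cv2.resize(im[245:325,180:287],(800,600),interpolation=cv2.INTER_CUBIC);b=cv2.resize(im[260:320,340:420],(800,600),interpolation=cv2.INTER_CUBIC)
    else:
        a=cv2.resize(im[315:405,215:335],(800,600),interpolation=cv2.INTER_CUBIC);b=cv2.resize(im[190:280,370:490],(800,600),interpolation=cv2.INTER_CUBIC)
    cv2.imwrite(f"pics/{n}_mix.png",np.hstack([cv2.resize(a,(400,300)),cv2.resize(b,(400,300))]))
    cv2.imwrite(f"pics/{n}_pos.png",a)
E
```

```text
side knob_mid 0.69 [434.8 216.8] [ 0.5023 -0.23    0.032 ]
side knob_mid 0.58 [409.1 247.8] [ 0.4859 -0.1247  0.032 ]
side knob_mid 0.24 [330.6 271.7] [0.5512 0.0229 0.032 ]
side knob 0.89 [404.8 260.9] [ 0.4863 -0.1173  0.    ]
side knob 0.58 [474.9 191.7] [ 0.5036 -0.393   0.    ]
side knob 0.57 [433.2 228.6] [ 0.5005 -0.2295  0.    ]
side index 0.76 [273.6 351.3] [0.4938 0.2098 0.04  ]
side shoulder 0.8 [274.5 344.4] [0.4949 0.2052 0.054 ]
side pin_tip 0.59 [268.6 339.2] [0.493  0.2154 0.082 ]
side positioner 0.82 [272.2 364.4] [0.4977 0.2144 0.    ]
side key_mid 0.88 [269.6 342.7] [0.5    0.2104 0.059 ]
side post 0.79 [279.7 237. ] [ 0.7112  0.0099 -0.    ]
side collar 0.7 [390.8 321. ] [0.4146 0.0109 0.    ]
side collar 0.57 [270.8 337.5] [0.5393 0.1816 0.    ]
side spool_a 0.86 [159.9 327.6] [0.6946 0.3089 0.    ]
side spool_a 0.59 [335.9 272.2] [ 0.5625 -0.0026  0.    ]
side partsbin 0.79 [164.6 411.7] [0.5524 0.3908 0.    ]
top knob_mid 0.61 [413.7 280.8] [ 0.5048 -0.2379  0.032 ]
top knob_mid 0.52 [370.  288.5] [ 0.4868 -0.128   0.032 ]
top knob 0.67 [414.7 282.7] [ 0.5037 -0.2459  0.    ]
top knob 0.62 [366.6 285.9] [ 0.497  -0.1227  0.    ]
top knob 0.48 [231.8 284.1] [0.5061 0.2196 0.    ]
top index 0.7 [233.  282.7] [0.5049 0.2115 0.04  ]
top index 0.4 [200.7 210.7] [0.6883 0.2945 0.04  ]
top shoulder 0.77 [231.1 283.4] [0.5016 0.2143 0.054 ]
top shoulder 0.51 [366.3 285.1] [ 0.493  -0.1169  0.054 ]
top pin_tip 0.63 [231.2 284.8] [0.4949 0.2103 0.082 ]
top pin_tip 0.3 [369.  290.3] [ 0.4772 -0.1203  0.082 ]
top positioner 0.97 [235.8 290.6] [0.4895 0.2093 0.    ]
top post 0.63 [311.8 203.5] [0.7146 0.0144 0.    ]
top collar 0.49 [316.8 317.6] [0.4185 0.0053 0.    ]
top spool_a 0.7 [319.4 255.4] [ 0.5771 -0.0035  0.    ]
top spool_a 0.48 [203.  212.3] [0.6937 0.2959 0.    ]
top partsbin 0.69 [164.9 262.8] [0.5629 0.3889 0.    ]
```

View pics/top_mix.png

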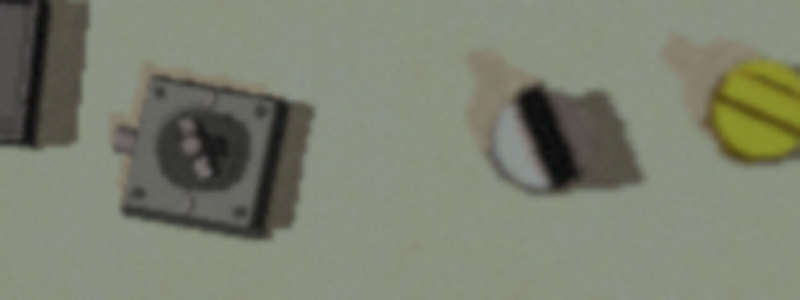

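View pics/side_mix.png

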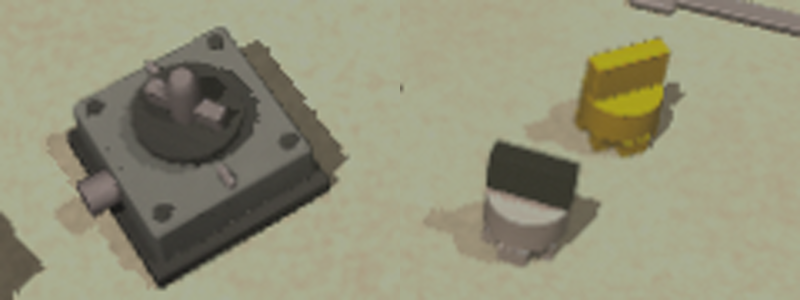

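View pics/side_pos.png

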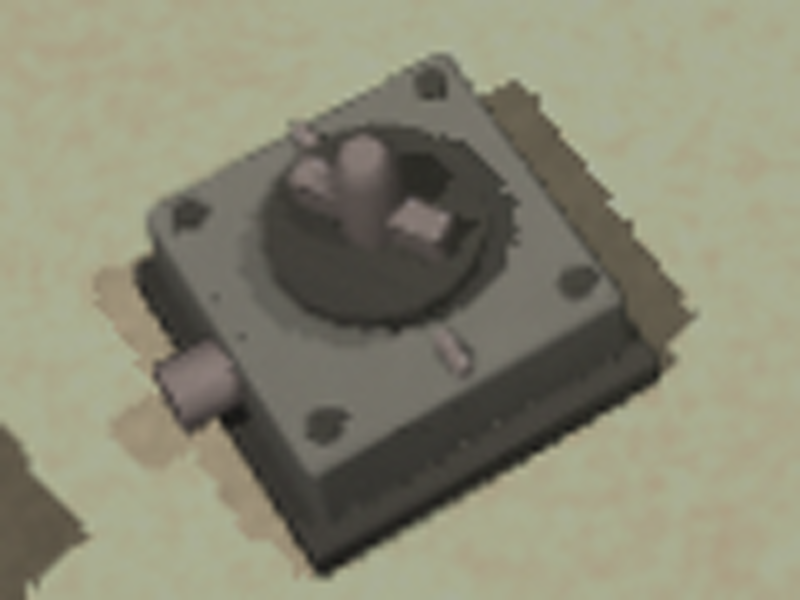

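View pics/top_pos.png

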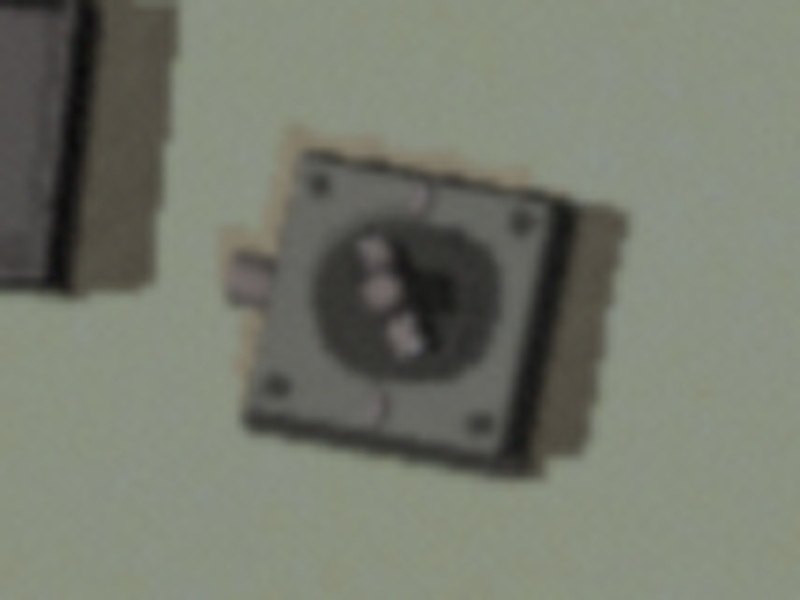

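```bash
cat >> h.py <<'E'
from scipy.spatial.transform import Rotation as Ro
def pose():
    s=state(); q=s["tool_rot"]; return np.array(s["tool_pos"]),Ro.from_quat([q[1],q[2],q[3],q[0]])
def yaw(R): x=R.as_matrix()[:,0]; return np.degrees(np.arctan2(x[1],x[0]))
def todo(P,yawdeg):
    """slide in tool mm and remaining tool-z turn to reach P with tool down, x axis at yawdeg"""
    p,R=pose(); T=Ro.from_matrix(np.array([[np.cos(a:=np.radians(yawdeg)),np.sin(a),0],[np.sin(a),-np.cos(a),0],[0,0,-1]]))
    return R.inv().apply(np.array(P)-p)*1000,(R.inv()*T).as_rotvec(degrees=True)
E
python3 - <<'E'
from h import *
np.set_printoptions(precision=4,suppress=True)
fs=optics.grab_frame("side");ft=optics.grab_frame("top");fw=optics.grab_frame("wrist")
T=lambda u,v:(180+u*107/800,245+v*80/600)
S=lambda u,v:(215+u*.15,315+v*.15)
def ang(a,b): d=b-a;return np.degrees(np.arctan2(d[1],d[0])),np.linalg.norm(d[:2]),(a+b)/2
print("rib top",ang(onz(ft,T(377,408),.044),onz(ft,T(423,198),.044)))
print("rib side",ang(onz(fs,S(455,352),.044),onz(fs,S(303,133),.044)))
print("key top",ang(onz(ft,T(407,338),.064),onz(ft,T(374,248),.064)))
print("key side",ang(onz(fs,S(428,215),.064),onz(fs,S(312,172),.064)))
M=lambda u,v:(340+(u-400)/5,260+v/5)
print("wing top",ang(onz(ft,M(565,182),.064),onz(ft,M(530,90),.064)))
M=lambda u,v:(370+(u-400)*.3,190+v*.3)
print("wing side",ang(onz(fs,M(578,160),.064),onz(fs,M(494,143),.064)))
p,R=pose();print(yaw(R))
c=-fw["R"].T@fw["t"];print("cam in tool",R.inv().apply(c-p)); print((np.array(fw["R"])@R.as_matrix()))
E
```

```text
rib top (np.float64(-11.608101610922747), np.float64(0.0703587429343633), array([0.4979, 0.2096, 0.044 ]))
rib side (np.float64(-11.028325056568983), np.float64(0.0725961962736105), array([0.4944, 0.213 , 0.044 ]))
key top (np.float64(20.58263029631932), np.float64(0.031404112287680315), array([0.4988, 0.2102, 0.064 ]))
key side (np.float64(22.252861818714802), np.float64(0.030346759037674306), array([0.4944, 0.2127, 0.064 ]))
wing top (np.float64(19.204449739124016), np.float64(0.047883617121449465), array([ 0.4867, -0.1235,  0.064 ]))
wing side (np.float64(27.891479338802444), np.float64(0.047735440022707), array([ 0.487 , -0.1257,  0.064 ]))
165.79994616206736
cam in tool [ 0.0827 -0.0002 -0.1424]
[[-0.0007  1.     -0.0004]
 [-0.9477 -0.0008 -0.3191]
 [-0.3191  0.0001  0.9477]]
```

```bash
python3 -c "
from h import *
np.set_printoptions(precision=2,suppress=True)
print(todo([.496,.211,.20],168.5),todo([.487,-.1245,.18],202))"
```

```text
(array([-429.08, -298.74,   31.32]), array([-0. ,  0. , -2.7])) (array([-502.65, -626.2 ,   51.34]), array([ -0. ,  -0. , -36.2]))
```

Request:
{"method": "jog_arm", "body": {"increments": [{"slide": [-15,-10,0]},{"slide": [-30,-21,2]},{"slide": [-30,-21,2]},{"slide": [-30,-21,2]},{"slide": [-30,-21,2]},{"slide": [-30,-21,2]},{"slide": [-30,-21,2]},{"slide": [-30,-21,2],"rotation": [0,0,-2.7]},{"slide": [-30,-21,2]},{"slide": [-30,-21,2]},{"slide": [-30,-21,2]},{"slide": [-30,-21,3]},{"slide": [-30,-21,3]},{"slide": [-30,-21,3]},{"slide": [-16,-11,3]},{"slide": [-8,-4,1]},{"slide": [0,0,0]},{"slide": [0,0,0]}], "fingers": 1.0}}

```text
invalid input
```

```bash
python3 - <<'E'
from h import *
p,R=pose();print(p,yaw(R),state()["time"])
f=optics.grab_frame("wrist");cv2.imwrite("pics/w1.png",f["frame"])
import pickle;pickle.dump(f,open("w1.pkl","wb"))
E
```

```text
[0.15331781 0.6058722  0.23130303] 165.79994616206736 1.5
```

View pics/w1.png

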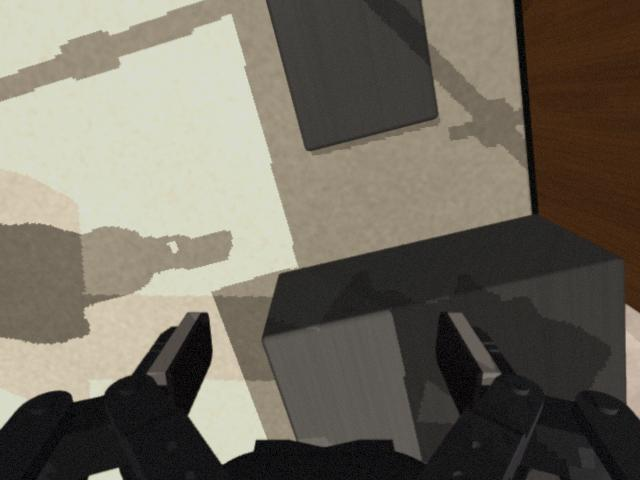

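Request:
{"method": "jog_arm", "body": {"increments": [{"slide": [-15,-10,0],"rotation": [0,0,0]},{"slide": [-30,-21,2],"rotation": [0,0,0]},{"slide": [-30,-21,2],"rotation": [0,0,0]},{"slide": [-30,-21,2],"rotation": [0,0,0]},{"slide": [-30,-21,2],"rotation": [0,0,0]},{"slide": [-30,-21,2],"rotation": [0,0,0]},{"slide": [-30,-21,2],"rotation": [0,0,0]},{"slide": [-30,-21,2],"rotation": [0,0,-2.7]},{"slide": [-30,-21,2],"rotation": [0,0,0]},{"slide": [-30,-21,2],"rotation": [0,0,0]},{"slide": [-30,-21,2],"rotation": [0,0,0]},{"slide": [-30,-21,3],"rotation": [0,0,0]},{"slide": [-30,-21,3],"rotation": [0,0,0]},{"slide": [-30,-21,3],"rotation": [0,0,0]},{"slide": [-16,-11,3],"rotation": [0,0,0]},{"slide": [-8,-4,1],"rotation": [0,0,0]},{"slide": [0,0,0],"rotation": [0,0,0]},{"slide": [0,0,0],"rotation": [0,0,0]}], "fingers": 1.0}}

```text
time: 3.05
tool_pos: [0.5044, 0.2201, 0.1983]
tool_rot: [-0.0, 0.1, 0.995, 0.0]
contact_force: [-0.5, 1.1, -0.6]
gripper_width: 0.998
```

```bash
python3 - <<'E'
from h import *
p,R=pose();print(p,yaw(R),state()["time"])
f=optics.grab_frame("wrist");cv2.imwrite("pics/w1.png",f["frame"])
import pickle;pickle.dump(f,open("w1.pkl","wb"))
E
```

```text
[0.50439397 0.22010342 0.19826073] 168.4907120875756 3.05
```

View pics/w1.png

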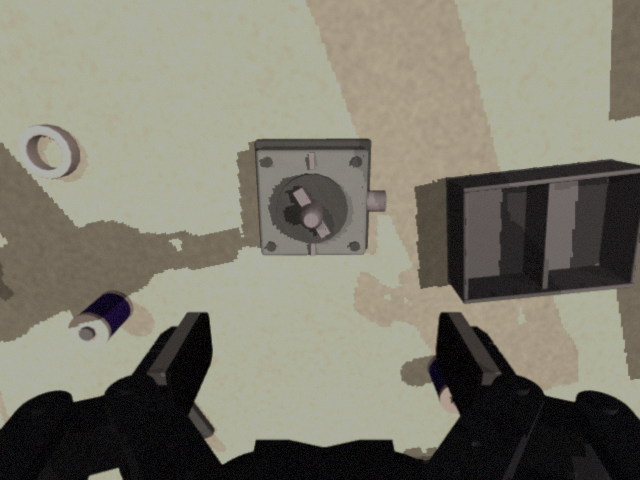

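The wrist view shows the positioner top centred at about (313,207). The ribs are at (311,161) and (312,249), and the key bar runs from (302,198) to (323,232).

```bash
python3 - <<'E'
from h import *
import pickle;f=pickle.load(open("w1.pkl","rb"))
c=f["frame"][135:261,240:408]
cv2.imwrite("pics/w1c.png",cv2.resize(c,(800,600),interpolation=cv2.INTER_CUBIC))
E
```

```text
(no output)
```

View pics/w1c.png

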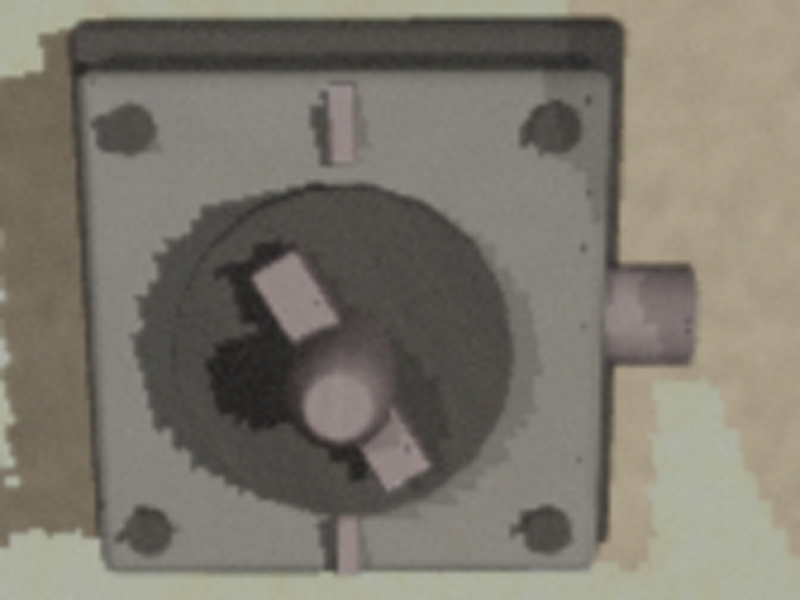

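```bash
python3 - <<'E'
from h import *
np.set_printoptions(precision=4,suppress=True)
import pickle;f=pickle.load(open("w1.pkl","rb"))
S=lambda u,v,z:onz(f,(240+u/4.762-.4,135+v/4.762-.4),z)
def ang(a,b): d=b-a;return np.degrees(np.arctan2(d[1],d[0])),np.linalg.norm(d[:2]),(a+b)/2
print("ribs",ang(S(342,83,.044),S(348,573,.044)))
print("rib inner/outer top",np.linalg.norm(S(341,83,.044)-S(343,163,.044)))
print("key",ang(S(275,261,.064),S(409,478,.064)))
print("key long edges",ang(S(254,272,.064),S(388,490,.064)),ang(S(295,250,.064),S(431,465,.064)))
print("tip",S(338,405,.082))
print("housing L/R edges",ang(S(83,75,.04),S(106,568,.04)),ang(S(608,75,.04),S(594,568,.04)))
print("top edge",ang(S(83,72,.04),S(608,70,.04)), "bot",ang(S(106,568,.04),S(594,568,.04)))
c=[S(128,130,.04),S(552,128,.04),S(546,530,.04),S(148,530,.04)]
print("screws",np.mean(c,0),ang(c[0],c[1])[:2],ang(c[3],c[2])[:2],ang(c[0],c[3])[:2],ang(c[1],c[2])[:2])
print(todo([.487,-.1245,.18],202))
E
```

```text
ribs (np.float64(-11.408934664285102), np.float64(0.08186227774438735), array([0.4953, 0.2127, 0.044 ]))
rib inner/outer top 0.012430452977715204
key (np.float64(18.8660947683183), np.float64(0.03973187634820126), array([0.4955, 0.2129, 0.064 ]))
key long edges (np.float64(18.54425998889686), np.float64(0.03994572170561211), array([0.4966, 0.2094, 0.064 ])) (np.float64(19.68678212844893), np.float64(0.03953648723806498), array([0.4943, 0.2165, 0.064 ]))
tip [0.4955 0.2127 0.082 ]
housing L/R edges (np.float64(-11.933460188055447), np.float64(0.08326041500725782), array([0.487 , 0.1722, 0.04  ])) (np.float64(-11.17792910822565), np.float64(0.08328724317034951), array([0.5037, 0.2539, 0.04  ]))
top edge (np.float64(78.66391925833216), np.float64(0.08269559069396022), array([0.4539, 0.2215, 0.04  ])) bot (np.float64(78.43106128389397), np.float64(0.08384598903121034), array([0.5361, 0.2047, 0.04  ]))
screws [0.4959 0.2122 0.04  ] (np.float64(78.71614927990736), np.float64(0.06744997776352972)) (np.float64(78.4325106668877), np.float64(0.06791711353731421)) (np.float64(-11.325227794991035), np.float64(0.06772040167420662)) (np.float64(-10.932454178779864), np.float64(0.06805788136212763))
(array([ -51.7291, -341.59  ,   18.2351]), array([  0.031 ,  -0.021 , -33.4462]))
```

Request:
{"method": "jog_arm", "body": {"increments": [{"slide": [-3,-20,0],"rotation": [0,0,0]},{"slide": [-6,-38,0],"rotation": [0,0,0]},{"slide": [-6,-38,0],"rotation": [0,0,0]},{"slide": [-6,-38,0],"rotation": [0,0,0]},{"slide": [-6,-38,0],"rotation": [0,0,0]},{"slide": [-6,-38,0],"rotation": [0,0,0]},{"slide": [-6,-38,0],"rotation": [0,0,0]},{"slide": [-6,-38,0],"rotation": [0,0,0]},{"slide": [-6,-38,0],"rotation": [0,0,0]},{"slide": [-1,-17,2],"rotation": [0,0,-3.4]},{"slide": [0,0,2],"rotation": [0,0,-6]},{"slide": [0,0,2],"rotation": [0,0,-6]},{"slide": [0,0,2],"rotation": [0,0,-6]},{"slide": [0,0,2],"rotation": [0,0,-6]},{"slide": [0,0,2],"rotation": [0,0,-4]},{"slide": [0,0,0],"rotation": [0,0,-2]},{"slide": [0,0,0],"rotation": [0,0,0]},{"slide": [0,0,0],"rotation": [0,0,0]}], "fingers": 0.6}}

```text
time: 4.6
tool_pos: [0.4878, -0.1236, 0.1866]
tool_rot: [0.0, -0.19, 0.982, -0.0]
contact_force: [-0.5, 0.2, 0.2]
gripper_width: 0.597
```

```bash
python3 - <<'E'
from h import *
p,R=pose();print(p,yaw(R),state()["time"])
f=optics.grab_frame("wrist");cv2.imwrite("pics/w2.png",f["frame"])
import pickle;pickle.dump(f,open("w2.pkl","wb"))
c=f["frame"][135:261,240:408]
cv2.imwrite("pics/w2c.png",cv2.resize(c,(800,600),interpolation=cv2.INTER_CUBIC))
E
```

```text
[ 0.48783772 -0.12357492  0.18658508] -158.03753549409637 4.6
```

View pics/w2.png

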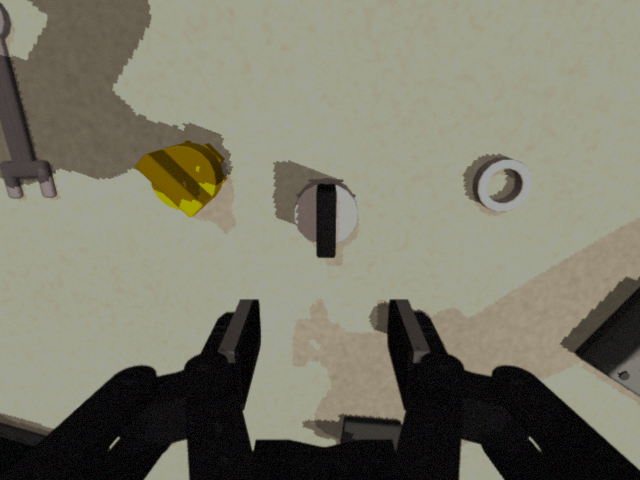

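View pics/w2c.png

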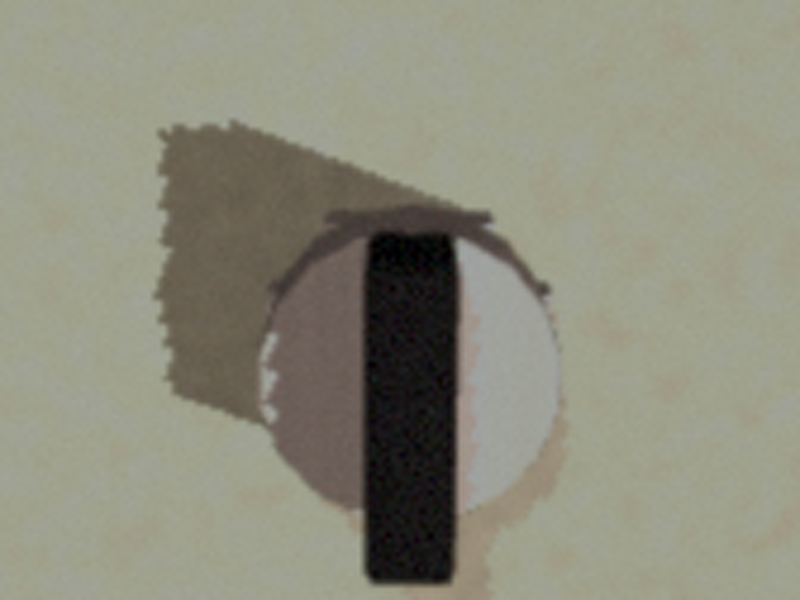

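The wrist view shows the black-winged aluminium knob at (327,215). The wing is aligned with the tool x axis to within a degree. The yellow look-alike is at (187,178) and the collar at (504,184).

```bash
python3 - <<'E'
from h import *
np.set_printoptions(precision=4,suppress=True)
import pickle;f=pickle.load(open("w2.pkl","rb"))
S=lambda u,v,z:onz(f,(240+u/4.762-.4,135+v/4.762-.4),z)
def ang(a,b): d=b-a;return np.degrees(np.arctan2(d[1],d[0])),np.linalg.norm(d[:2]),(a+b)/2
print(ang(S(366,255,.064),S(366,580,.064)),ang(S(457,255,.064),S(453,580,.064)), np.linalg.norm(S(366,400,.064)-S(456,400,.064)))
low=S(410,583,.064)
for v in(232,240,250,260): print(v,ang(S(410,v,.064),low))
# body disc top z=.036
print("disc",ang(S(262,370,.036),S(560,370,.036)))
p,R=pose()
E
```

```text
(np.float64(21.580581180263753), np.float64(0.05003860242484043), array([ 0.4873, -0.1291,  0.064 ])) (np.float64(21.775829347170117), np.float64(0.050038198388671115), array([ 0.4824, -0.1169,  0.064 ])) 0.013228365250257768
232 (np.float64(22.011245324524896), np.float64(0.053855738321779506), array([ 0.4836, -0.1236,  0.064 ]))
240 (np.float64(22.01123509882259), np.float64(0.052701254394178366), array([ 0.4841, -0.1234,  0.064 ]))
250 (np.float64(22.011222315933054), np.float64(0.05125361653554235), array([ 0.4848, -0.1231,  0.064 ]))
260 (np.float64(22.01120953223251), np.float64(0.04980091942185751), array([ 0.4855, -0.1228,  0.064 ]))
disc (np.float64(111.91245859039411), np.float64(0.04817004942613159), array([ 0.4845, -0.1229,  0.036 ]))
```

Request:
{"method": "jog_arm", "body": {"increments": [{"slide": [2.4,1.6,15],"rotation": [0,0,0]},{"slide": [0,0,25],"rotation": [0,0,0]},{"slide": [0,0,25],"rotation": [0,0,0]},{"slide": [0,0,25],"rotation": [0,0,0]},{"slide": [0,0,25],"rotation": [0,0,0]},{"slide": [0,0,15],"rotation": [0,0,0]},{"slide": [0,0,10],"rotation": [0,0,0]},{"slide": [0,0,5.5],"rotation": [0,0,0]},{"slide": [0,0,0],"rotation": [0,0,0]},{"slide": [0,0,0],"rotation": [0,0,0]}], "fingers": 0.6}}

```text
time: 5.48
tool_pos: [0.4855, -0.1244, 0.0416]
tool_rot: [0.001, -0.19, 0.982, -0.0]
contact_force: [-0.5, 0.4, -0.1]
gripper_width: 0.604
```

```bash
python3 - <<'E'
from h import *
p,R=pose();print(p,yaw(R),state()["time"])
f=optics.grab_frame("wrist");cv2.imwrite("pics/w3.png",f["frame"])
E
```

```text
[ 0.48554123 -0.12438814  0.041642  ] -158.09493074142088 5.4833
```

View pics/w3.png

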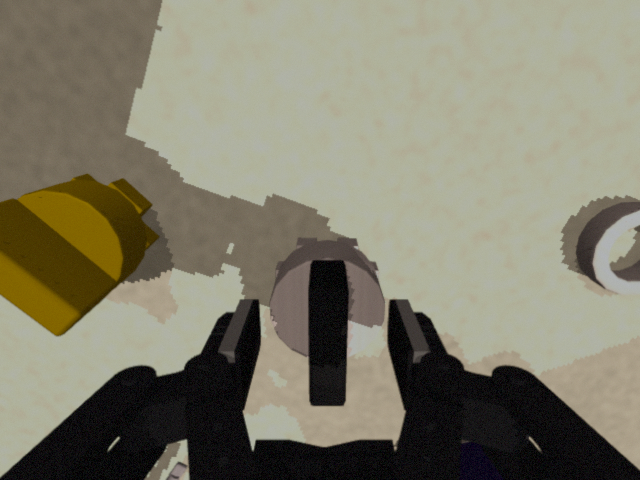

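Pads straddle the wing evenly: they sit at columns 259 and 389, with the wing at 327. Closing now.

Request:
{"method": "jog_arm", "body": {"increments": [{"slide": [0,0,0],"rotation": [0,0,0]},{"slide": [0,0,0],"rotation": [0,0,0]},{"slide": [0,0,0],"rotation": [0,0,0]},{"slide": [0,0,0],"rotation": [0,0,0]},{"slide": [0,0,0],"rotation": [0,0,0]},{"slide": [0,0,0],"rotation": [0,0,0]},{"slide": [0,0,0],"rotation": [0,0,0]},{"slide": [0,0,0],"rotation": [0,0,0]}], "fingers": 0}}

```text
time: 6.2
tool_pos: [0.4854, -0.1244, 0.0415]
tool_rot: [0.0, -0.19, 0.982, -0.0]
contact_force: [-1.0, 0.8, 5.4]
gripper_width: 0.152
```

```bash
python3 - <<'E'
from h import *
for i in range(4):
  f=optics.grab_frame("wrist");s=state();print(s["tool_pos"],s["contact_force"],s["gripper_width"],s["time"])
cv2.imwrite("pics/w4.png",f["frame"])
import pickle;pickle.dump(f,open("w4.pkl","wb"))
E
```

```text
[ 0.4853672  -0.12437364  0.0415565 ] [-1.67838254  1.06886684  5.42161552] 0.14759912346289517 6.25
[ 0.48537394 -0.12439525  0.04155424] [-1.26953693  0.21155882  5.23323867] 0.14707524903489758 6.3
[ 0.48534577 -0.12440225  0.04153595] [-0.8039492   1.58463714  5.03519884] 0.14919953922670454 6.35
[ 0.48536243 -0.12438018  0.04154125] [-0.96006424  2.14430636  5.71975417] 0.14696516558484227 6.4
```

View pics/w4.png

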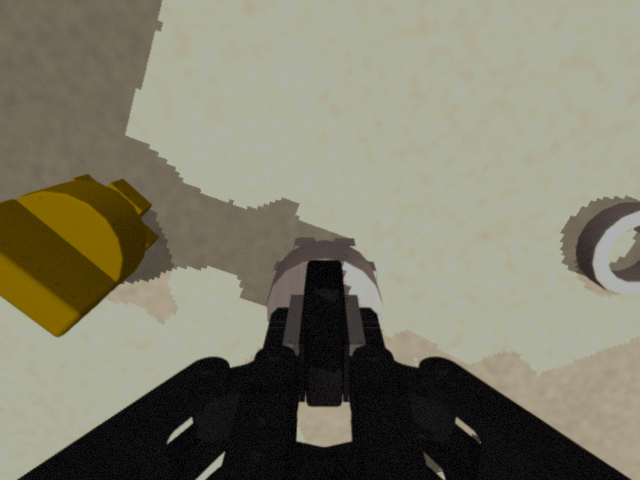

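```bash
python3 - <<'E'
from h import *
np.set_printoptions(precision=4,suppress=True)
import pickle;f=pickle.load(open("w4.pkl","rb"))
c=f["frame"][230:420,250:400].astype(float)*2.5
cv2.imwrite("pics/w4c.png",cv2.resize(c.clip(0,255).astype(np.uint8),(600,600*190//150*1)[:2] if 0 else (474,600),interpolation=cv2.INTER_CUBIC))
p,R=pose()
X=p+R.apply(np.array([[.025,-.007,0],[.025,.007,0],[-.025,-.007,0],[-.025,.007,0]]));X[:,2]=.064
print(proj(f,X)); print((proj(f,X)-[250,230])*3.158)
E
```

```text
[[302.3535 284.5668]
 [344.1022 284.5416]
 [304.7244 405.5275]
 [342.0167 405.5089]]
[[165.3324 172.3218]
 [297.1747 172.2423]
 [172.8196 554.3158]
 [290.5887 554.2572]]
```

View pics/w4c.png

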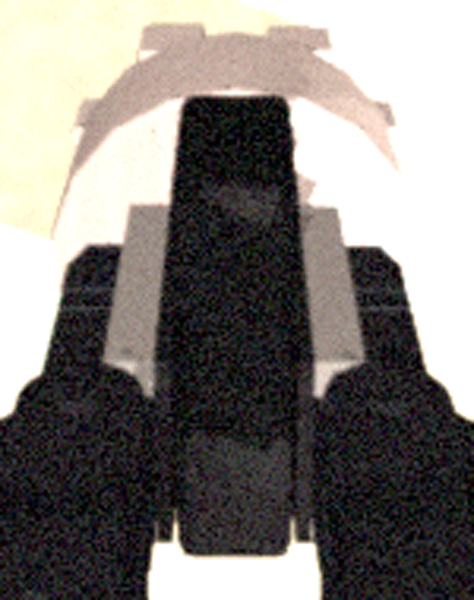

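Request:
{"method": "jog_arm", "body": {"increments": [{"slide": [0,0,-5],"rotation": [0,0,0]},{"slide": [0,0,-15],"rotation": [0,0,0]},{"slide": [0,0,-25],"rotation": [0,0,0]},{"slide": [0,0,-25],"rotation": [0,0,0.9]},{"slide": [0,0,-20],"rotation": [0,0,1]},{"slide": [0,0,-15],"rotation": [0,0,1]},{"slide": [0,0,-5],"rotation": [0,0,0]},{"slide": [0,0,0],"rotation": [0,0,0]},{"slide": [0,0,0],"rotation": [0,0,0]}], "fingers": 0}}

```text
time: 7.15
tool_pos: [0.4843, -0.1241, 0.1497]
tool_rot: [-0.001, -0.165, 0.986, 0.0]
contact_force: [-0.3, 0.5, -2.5]
gripper_width: 0.152
```

```bash
python3 - <<'E'
from h import *
f=optics.grab_frame("side");s=state();print(s["tool_pos"],s["contact_force"],s["gripper_width"],s["time"],yaw(pose()[1]))
cv2.imwrite("pics/s5.png",cv2.resize(f["frame"][100:340,280:600],(800,600)))
print(todo([.4956,.2123,s["tool_pos"][2]],199))
E
```

```text
[ 0.4838701  -0.12388952  0.14904074] [-0.08297676 -0.39455186 -1.5874656 ] 0.15023729282936027 7.2 -160.9806836229847
(array([-120.64903968,  314.01384343,    0.31531984]), array([ 0.10447692, -0.12224958,  0.0192049 ]))
```

View pics/s5.png

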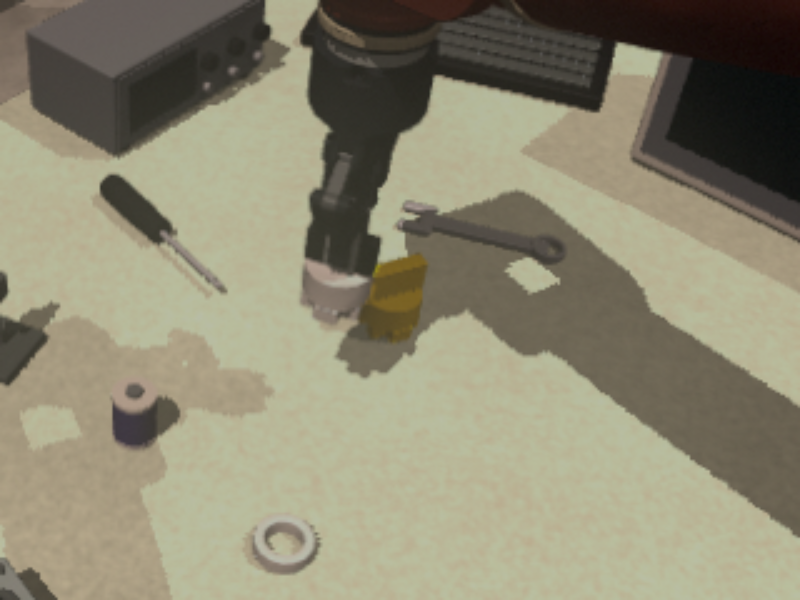

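The knob is lifted clear in the gripper, at (335,290) in the crop. Carrying it to above the spindle.

Request:
{"method": "jog_arm", "body": {"increments": [{"slide": [-4,10,0],"rotation": [0,0,0]},{"slide": [-9,24,0],"rotation": [0,0,0]},{"slide": [-13,34,0],"rotation": [0,0,0]},{"slide": [-13,34,0],"rotation": [0,0,0]},{"slide": [-13,34,0],"rotation": [0,0,0]},{"slide": [-13,34,0],"rotation": [0,0,0]},{"slide": [-13,34,0],"rotation": [0,0,0]},{"slide": [-13,34,0],"rotation": [0,0,0]},{"slide": [-13,34,0],"rotation": [0,0,0]},{"slide": [-9,24,0],"rotation": [0,0,0]},{"slide": [-5.5,14,0],"rotation": [0,0,0]},{"slide": [-2,4,0],"rotation": [0,0,0]},{"slide": [0,0,0],"rotation": [0,0,0]},{"slide": [0,0,0],"rotation": [0,0,0]},{"slide": [0,0,0],"rotation": [0,0,0]},{"slide": [0,0,0],"rotation": [0,0,0]}], "fingers": 0}}

```text
time: 8.53
tool_pos: [0.4965, 0.2108, 0.1506]
tool_rot: [-0.0, -0.164, 0.986, -0.0]
contact_force: [-1.2, -0.9, -0.4]
gripper_width: 0.148
```

```bash
python3 - <<'E'
from h import *
np.set_printoptions(precision=4,suppress=True)
f=optics.grab_frame("side");s=state();print(s["tool_pos"],s["contact_force"],s["ft_torque"],s["gripper_width"],s["time"],yaw(pose()[1]))
t=optics.grab_frame("top")
p,R=pose()
print("tip",proj(f,[.4956,.2123,.082]),"knob bottom",proj(f,[p[0],p[1],p[2]-.0411]),"pos centre",proj(f,[.4956,.2123,.04]))
a=cv2.resize(f["frame"][280:400,200:360],(800,600),interpolation=cv2.INTER_CUBIC)
cv2.imwrite("pics/s6.png",a)
a=cv2.resize(t["frame"][240:330,170:290],(800,600),interpolation=cv2.INTER_CUBIC)
cv2.imwrite("pics/t6.png",a)
print(todo([.4956,.2123,s["tool_pos"][2]],199))
E
```

```text
[0.4966 0.2109 0.1507] [-1.1632  0.0095 -1.5971] [ 0.0025  0.0312 -0.011 ] 0.15150549279593364 8.5833 -161.08887108792527
tip [[269.0149 336.9843]] knob bottom [[267.3758 325.7234]] pos centre [[271.6541 351.578 ]]
(array([0.5709, 1.5984, 0.0705]), array([-0.0049, -0.0038, -0.0842]))
```

View pics/s6.png

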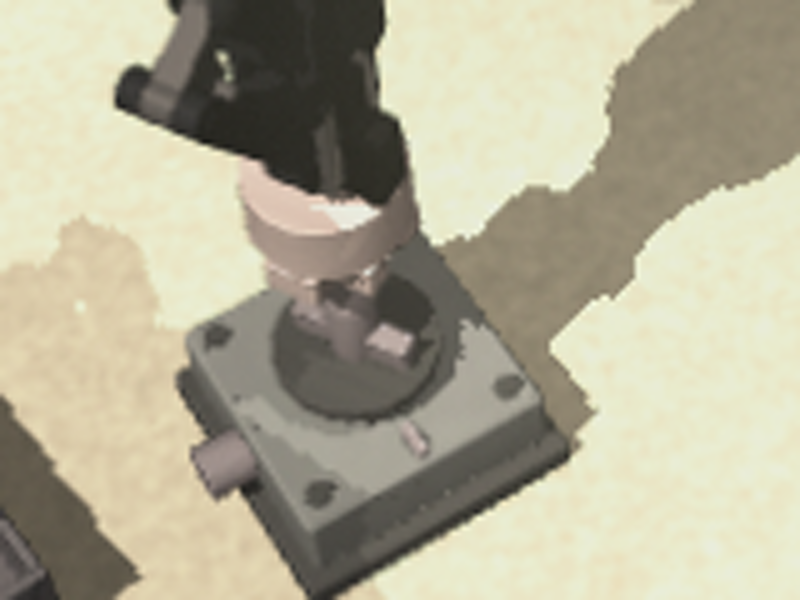

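Request:
{"method": "jog_arm", "body": {"increments": [{"slide": [0.5,1.6,0],"rotation": [0,0,0]},{"slide": [0,0,6],"rotation": [0,0,0]},{"slide": [0,0,8],"rotation": [0,0,0]},{"slide": [0,0,6],"rotation": [0,0,0]},{"slide": [0,0,3],"rotation": [0,0,0]},{"slide": [0,0,0],"rotation": [0,0,0]},{"slide": [0,0,0],"rotation": [0,0,0]},{"slide": [0,0,0],"rotation": [0,0,0]}], "fingers": 0}}

```text
time: 9.3
tool_pos: [0.4957, 0.2133, 0.1279]
tool_rot: [0.0, -0.165, 0.986, 0.0]
contact_force: [0.1, 0.1, -1.4]
gripper_width: 0.152
```

```bash
python3 - <<'E'
from h import *
np.set_printoptions(precision=4,suppress=True)
f=optics.grab_frame("side");s=state();print(s["tool_pos"],s["contact_force"],s["ft_torque"],s["gripper_width"],s["time"],yaw(pose()[1]))
p,R=pose()
a=cv2.resize(f["frame"][300:380,215:322],(800,600),interpolation=cv2.INTER_CUBIC)
print((proj(f,[[.4956,.2123,.082],[p[0],p[1],.044],[p[0],p[1],p[2]-.0411+.036]])-[215,300])*7.5)
cv2.imwrite("pics/s7.png",a)
print(todo([.4956,.2123,s["tool_pos"][2]],199))
E
```

```text
[0.4958 0.2133 0.1282] [-0.3344  0.3355 -1.4551] [0.0246 0.0044 0.0492] 0.1486491799204774 9.35 -160.99413542660798
[[405.1115 277.3825]
 [418.7438 379.0448]
 [379.4871 163.3982]]
(array([ 0.5497, -0.8804, -0.0003]), array([-0.0042,  0.0358,  0.0059]))
```

View pics/s7.png

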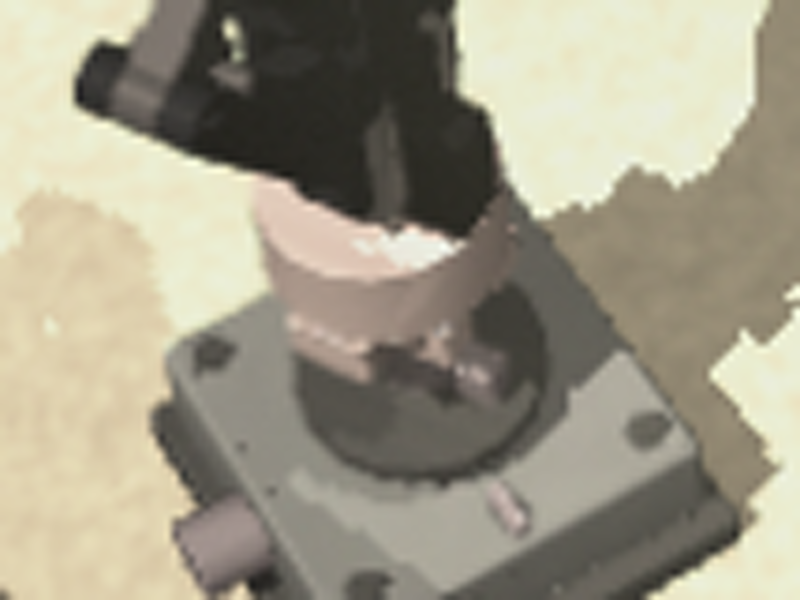

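Request:
{"method": "jog_arm", "body": {"increments": [{"slide": [0.3,-0.5,1],"rotation": [0,0,0]},{"slide": [0,0,2],"rotation": [0,0,0]},{"slide": [0,0,2],"rotation": [0,0,0]},{"slide": [0,0,1.5],"rotation": [0,0,0]},{"slide": [0,0,1.5],"rotation": [0,0,0]},{"slide": [0,0,0],"rotation": [0,0,0]},{"slide": [0,0,0],"rotation": [0,0,0]}], "fingers": 0}}

```text
time: 9.93
tool_pos: [0.4953, 0.2126, 0.1196]
tool_rot: [-0.0, -0.165, 0.986, -0.0]
contact_force: [0.4, 0.3, -2.7]
gripper_width: 0.151
```

Request:
{"method": "jog_arm", "body": {"increments": [{"slide": [0,0,1.5],"rotation": [0,0,0]},{"slide": [0,0,1.5],"rotation": [0,0,0]},{"slide": [0,0,1.5],"rotation": [0,0,0]},{"slide": [0,0,0],"rotation": [0,0,0]},{"slide": [0,0,0],"rotation": [0,0,0]}], "fingers": 0}}

```text
time: 10.35
tool_pos: [0.4954, 0.2126, 0.1151]
tool_rot: [-0.0, -0.165, 0.986, -0.0]
contact_force: [-0.7, 0.3, -1.4]
gripper_width: 0.149
```

```bash
python3 - <<'E'
from h import *
np.set_printoptions(precision=4,suppress=True)
f=optics.grab_frame("side");s=state();print(s["tool_pos"],s["contact_force"],s["ft_torque"],s["gripper_width"],s["time"],yaw(pose()[1]))
a=cv2.resize(f["frame"][300:380,215:322],(800,600),interpolation=cv2.INTER_CUBIC)
cv2.imwrite("pics/s8.png",a)
E
```

```text
[0.4954 0.2126 0.1152] [ 0.1572  0.6703 -1.6624] [ 0.0257 -0.0515 -0.0077] 0.14916875811672084 10.4 -160.99901469597597
```

View pics/s8.png

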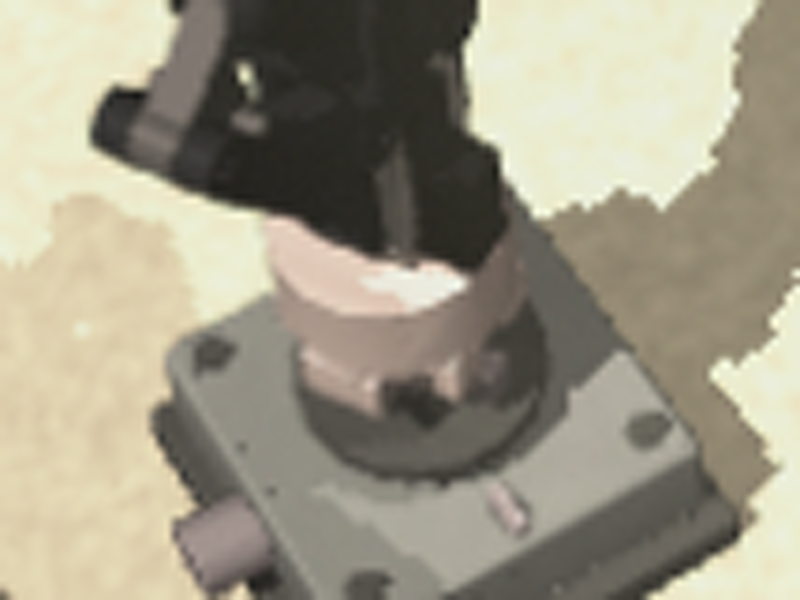

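Request:
{"method": "jog_arm", "body": {"increments": [{"slide": [0,0,2],"rotation": [0,0,0]},{"slide": [0,0,2],"rotation": [0,0,0]},{"slide": [0,0,2],"rotation": [0,0,0]},{"slide": [0,0,1],"rotation": [0,0,0]},{"slide": [0,0,0],"rotation": [0,0,0]},{"slide": [0,0,0],"rotation": [0,0,0]}], "fingers": 0}}

```text
time: 10.9
tool_pos: [0.4953, 0.2126, 0.1081]
tool_rot: [-0.0, -0.165, 0.986, -0.0]
contact_force: [0.5, -0.4, -0.5]
gripper_width: 0.149
```

Request:
{"method": "jog_arm", "body": {"increments": [{"slide": [0,0,1],"rotation": [0,0,0]},{"slide": [0,0,1],"rotation": [0,0,0]},{"slide": [0,0,1],"rotation": [0,0,0]},{"slide": [0,0,0],"rotation": [0,0,0]},{"slide": [0,0,0],"rotation": [0,0,0]}], "fingers": 0}}

```text
time: 11.32
tool_pos: [0.4953, 0.2126, 0.1051]
tool_rot: [-0.0, -0.165, 0.986, -0.0]
contact_force: [-1.0, -0.7, -1.5]
gripper_width: 0.149
```

Request:
{"method": "jog_arm", "body": {"increments": [{"slide": [0,0,0.7],"rotation": [0,0,0]},{"slide": [0,0,0.7],"rotation": [0,0,0]},{"slide": [0,0,0.6],"rotation": [0,0,0]},{"slide": [0,0,0],"rotation": [0,0,0]},{"slide": [0,0,0],"rotation": [0,0,0]}], "fingers": 0}}

```text
time: 11.73
tool_pos: [0.4953, 0.2126, 0.1031]
tool_rot: [-0.0, -0.165, 0.986, -0.0]
contact_force: [-0.2, -0.5, -1.3]
gripper_width: 0.148
```

```bash
python3 - <<'E'
from h import *
np.set_printoptions(precision=4,suppress=True)
for i in range(2):
  f=optics.grab_frame("side");s=state();print(s["tool_pos"],s["contact_force"],s["ft_torque"],s["gripper_width"],s["time"],yaw(pose()[1]))
a=cv2.resize(f["frame"][300:380,215:322],(800,600),interpolation=cv2.INTER_CUBIC)
cv2.imwrite("pics/s9.png",a)
E
```

```text
[0.4953 0.2126 0.1031] [-1.1913 -1.766  -1.3196] [-0.1223  0.3159 -0.0058] 0.14933885019067583 11.7833 -160.99430965431557
[0.4953 0.2126 0.1032] [-1.4989 -0.4829 -1.5013] [-0.1274  0.2473 -0.041 ] 0.15181402707765165 11.8333 -160.99815439839074
```

View pics/s9.png

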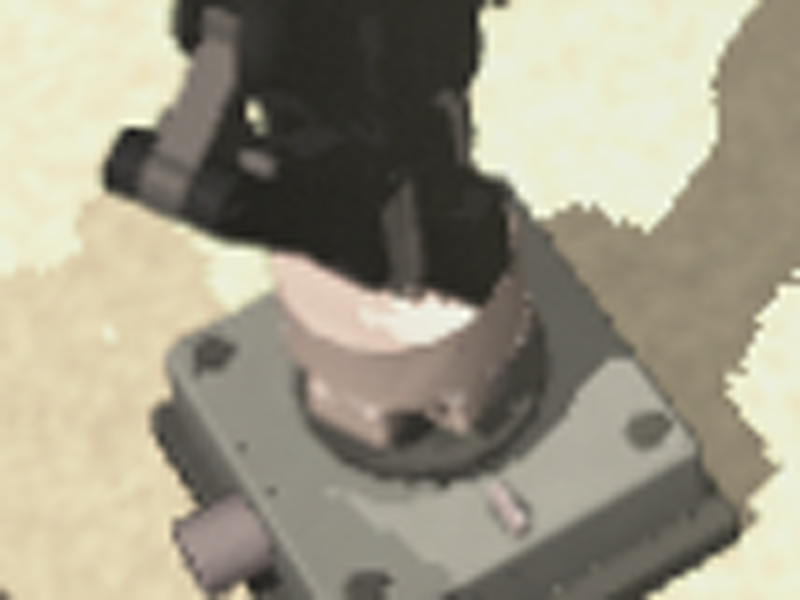

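Request:
{"method": "jog_arm", "body": {"increments": [{"slide": [0,0,1],"rotation": [0,0,0]},{"slide": [0,0,1],"rotation": [0,0,0]},{"slide": [0,0,1],"rotation": [0,0,0]},{"slide": [0,0,0],"rotation": [0,0,0]},{"slide": [0,0,0],"rotation": [0,0,0]}], "fingers": 0}}

```text
time: 12.25
tool_pos: [0.4953, 0.2126, 0.1001]
tool_rot: [-0.0, -0.165, 0.986, -0.0]
contact_force: [-0.7, -0.7, -1.1]
gripper_width: 0.146
```

Request:
{"method": "jog_arm", "body": {"increments": [{"slide": [0,0,1],"rotation": [0,0,0]},{"slide": [0,0,1],"rotation": [0,0,0]},{"slide": [0,0,1],"rotation": [0,0,0]},{"slide": [0,0,0],"rotation": [0,0,0]},{"slide": [0,0,0],"rotation": [0,0,0]}], "fingers": 0}}

```text
time: 12.67
tool_pos: [0.4953, 0.2126, 0.097]
tool_rot: [-0.0, -0.165, 0.986, -0.0]
contact_force: [-2.8, -1.0, -1.4]
gripper_width: 0.145
```

Request:
{"method": "jog_arm", "body": {"increments": [{"slide": [0,0,0.7],"rotation": [0,0,0]},{"slide": [0,0,0.6],"rotation": [0,0,0]},{"slide": [0,0,0],"rotation": [0,0,0]},{"slide": [0,0,0],"rotation": [0,0,0]}], "fingers": 0}}

```text
time: 13.0
tool_pos: [0.4953, 0.2126, 0.0959]
tool_rot: [-0.0, -0.165, 0.986, -0.0]
contact_force: [-2.7, -0.6, 0.7]
gripper_width: 0.148
```

Request:
{"method": "jog_arm", "body": {"increments": [{"slide": [0,0,0.5],"rotation": [0,0,0]},{"slide": [0,0,0],"rotation": [0,0,0]},{"slide": [0,0,0],"rotation": [0,0,0]}], "fingers": 0}}

```text
time: 13.25
tool_pos: [0.4954, 0.2126, 0.0956]
tool_rot: [-0.0, -0.165, 0.986, -0.0]
contact_force: [-4.1, -1.6, 1.7]
gripper_width: 0.15
```

Request:
{"method": "jog_arm", "body": {"increments": [{"slide": [0,0,0.5],"rotation": [0,0,0]},{"slide": [0,0,0],"rotation": [0,0,0]},{"slide": [0,0,0],"rotation": [0,0,0]}], "fingers": 0}}

```text
time: 13.5
tool_pos: [0.4954, 0.2126, 0.0952]
tool_rot: [-0.0, -0.165, 0.986, -0.0]
contact_force: [-4.4, -1.7, 2.8]
gripper_width: 0.148
```

The knob went down through key height with no resistance, and first contact came at the home height, TCP ≈ 0.0958. I'll ease the small side load, then turn the spindle clockwise by about 30.3°.

Request:
{"method": "jog_arm", "body": {"increments": [{"slide": [0.5,0,-0.3],"rotation": [0,0,0]},{"slide": [0,0,0],"rotation": [0,0,0]},{"slide": [0,0,0],"rotation": [0,0,0]}], "fingers": 0}}

```text
time: 13.75
tool_pos: [0.4953, 0.2126, 0.0955]
tool_rot: [0.0, -0.165, 0.986, 0.0]
contact_force: [-3.4, -0.6, 1.1]
gripper_width: 0.147
```

Request:
{"method": "jog_arm", "body": {"increments": [{"slide": [0,0,0],"rotation": [0,0,1]},{"slide": [0,0,0],"rotation": [0,0,2]},{"slide": [0,0,0],"rotation": [0,0,2]},{"slide": [0,0,0],"rotation": [0,0,2]},{"slide": [0,0,0],"rotation": [0,0,2]},{"slide": [0,0,0],"rotation": [0,0,1]},{"slide": [0,0,0],"rotation": [0,0,0]}], "fingers": 0}}

```text
time: 14.33
tool_pos: [0.4954, 0.2123, 0.0955]
tool_rot: [0.001, -0.078, 0.997, -0.0]
contact_force: [-0.8, -2.7, 2.1]
gripper_width: 0.148
```

```bash
python3 - <<'E'
from h import *
np.set_printoptions(precision=4,suppress=True)
for i in range(2):
  f=optics.grab_frame("side");s=state();print(s["tool_pos"],s["contact_force"],s["ft_torque"],s["gripper_width"],s["time"],yaw(pose()[1]))
a=cv2.resize(f["frame"][300:380,215:322],(800,600),interpolation=cv2.INTER_CUBIC)
cv2.imwrite("pics/s10.png",a)
E
```

```text
[0.4954 0.2123 0.0955] [-1.4451 -2.5383  1.1766] [-0.5254  0.2444  0.1852] 0.14852439035070567 14.3833 -170.9700849161806
[0.4954 0.2123 0.0955] [-1.0836 -3.0355  1.7711] [-0.6341  0.1917  0.108 ] 0.1468006879132872 14.4333 -170.97062979382883
```

View pics/s10.png

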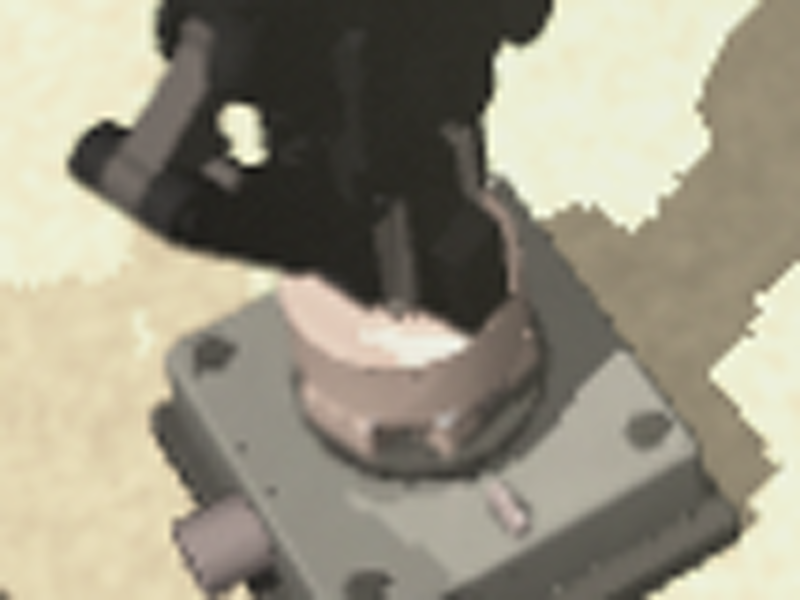

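Request:
{"method": "jog_arm", "body": {"increments": [{"slide": [0,0,0],"rotation": [0,0,1]},{"slide": [0,0,0],"rotation": [0,0,2]},{"slide": [0,0,0],"rotation": [0,0,3]},{"slide": [0,0,0],"rotation": [0,0,3]},{"slide": [0,0,0],"rotation": [0,0,3]},{"slide": [0,0,0],"rotation": [0,0,3]},{"slide": [0,0,0],"rotation": [0,0,3]},{"slide": [0,0,0],"rotation": [0,0,1.4]},{"slide": [0,0,0],"rotation": [0,0,1]},{"slide": [0,0,0],"rotation": [0,0,0]},{"slide": [0,0,0],"rotation": [0,0,0]}], "fingers": 0}}

```text
time: 15.35
tool_pos: [0.4953, 0.2126, 0.0955]
tool_rot: [0.0, 0.099, 0.995, 0.0]
contact_force: [0.0, -1.0, 2.3]
gripper_width: 0.149
```

```bash
python3 - <<'E'
from h import *
np.set_printoptions(precision=4,suppress=True)
for n in("top","wrist"):
  f=optics.grab_frame(n);s=state();print(s["tool_pos"],s["contact_force"],s["ft_torque"],s["gripper_width"],s["time"],yaw(pose()[1]))
cv2.imwrite("pics/w11.png",(f["frame"].astype(float)*1.6).clip(0,255).astype(np.uint8))
E
```

```text
[0.4952 0.2126 0.0955] [-0.7707 -0.516   2.6967] [-0.3328  0.0839  0.1136] 0.14806621623518187 15.4 168.62116700944563
[0.4952 0.2126 0.0955] [-0.4885 -1.6869  1.9041] [-0.2949  0.0636  0.1402] 0.14998198922877504 15.45 168.61783298408042
```

View pics/w11.png

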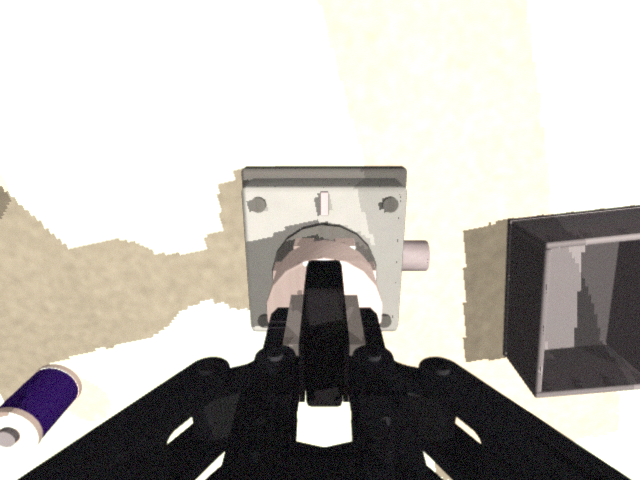

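The wing (column 325) is in line with the far index rib at (324,203). Letting go.

Request:
{"method": "jog_arm", "body": {"increments": [{"slide": [0,0,0],"rotation": [0,0,0]},{"slide": [0,0,0],"rotation": [0,0,0]},{"slide": [0,0,0],"rotation": [0,0,0]},{"slide": [0,0,0],"rotation": [0,0,0]},{"slide": [0,0,0],"rotation": [0,0,0]},{"slide": [0,0,0],"rotation": [0,0,0]},{"slide": [0,0,-5],"rotation": [0,0,0]},{"slide": [0,0,-15],"rotation": [0,0,0]},{"slide": [0,0,-25],"rotation": [0,0,0]},{"slide": [0,0,-25],"rotation": [0,0,0]},{"slide": [0,0,-20],"rotation": [0,0,0]},{"slide": [0,0,-10],"rotation": [0,0,0]},{"slide": [0,0,0],"rotation": [0,0,0]},{"slide": [0,0,0],"rotation": [0,0,0]},{"slide": [0,0,0],"rotation": [0,0,0]}], "fingers": 0.6}}

```text
time: 16.7
tool_pos: [0.4941, 0.2122, 0.1935]
tool_rot: [-0.001, 0.099, 0.995, -0.0]
contact_force: [0.0, -0.2, -0.4]
gripper_width: 0.602
```

```bash
python3 - <<'E'
from h import *
import pickle
np.set_printoptions(precision=4,suppress=True)
f=optics.grab_frame("wrist");g=optics.grab_frame("side");s=state();print(s["tool_pos"],s["contact_force"],s["gripper_width"],s["time"],yaw(pose()[1]))
pickle.dump(f,open("w12.pkl","wb"))
cv2.imwrite("pics/w12.png",cv2.resize((f["frame"][130:280,220:420]*1.0*1.5).clip(0,255).astype(np.uint8),(800,600),interpolation=cv2.INTER_CUBIC))
cv2.imwrite("pics/s12.png",cv2.resize(g["frame"][300:390,210:330],(800,600),interpolation=cv2.INTER_CUBIC))
E
```

```text
[0.4939 0.2122 0.1932] [0.6158 0.1941 0.1875] 0.5965608585253618 16.8 168.59961598554094
```

View pics/w12.png

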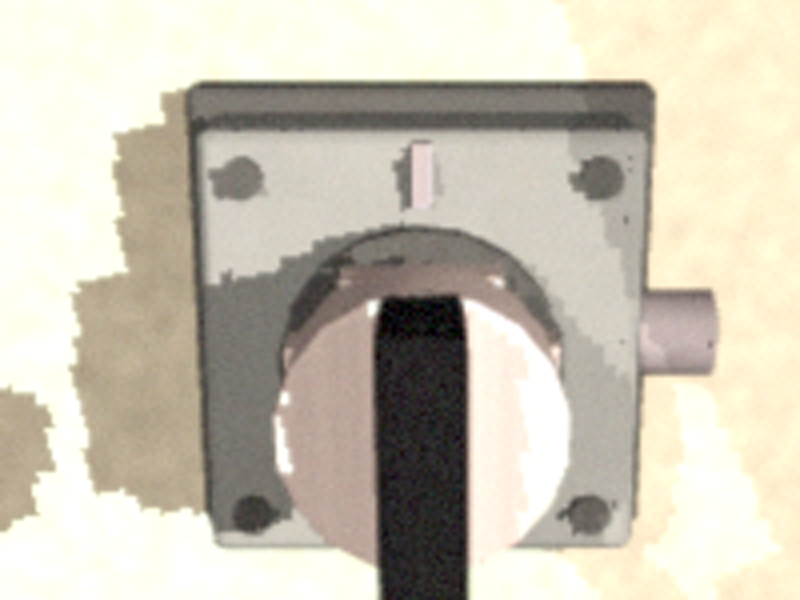

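View pics/s12.png

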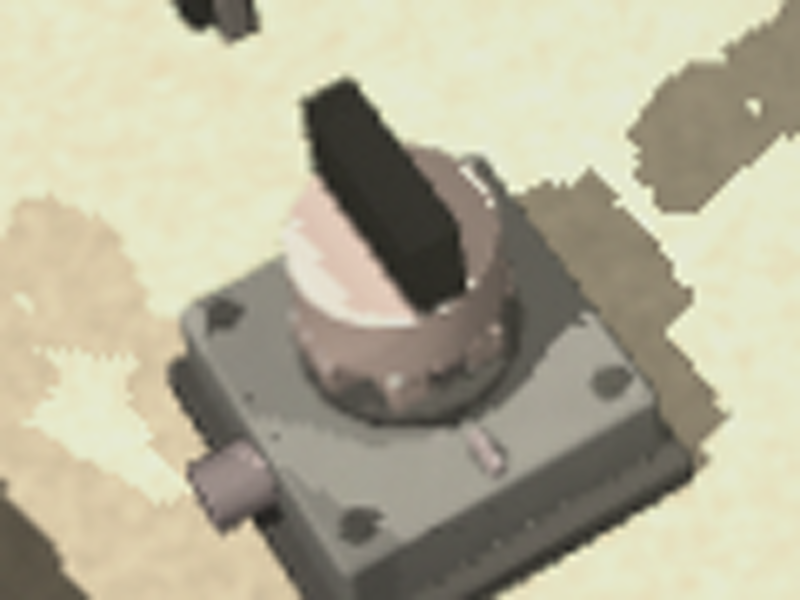

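```bash
python3 - <<'E'
from h import *
import pickle
np.set_printoptions(precision=2,suppress=True)
g=optics.grab_frame("side");c=np.array([.4955,.2125]);a=np.radians(-11.4);x=np.array([np.cos(a),np.sin(a)]);y=np.array([-x[1],x[0]])
for h in(.118,.128):
  X=[np.r_[c+x*i*.025+y*j*.007,h] for i,j in((1,1),(1,-1),(-1,1),(-1,-1))]
  print(h,((proj(g,X)-[210,300])*6.667).tolist())
f=pickle.load(open("w12.pkl","rb"))
im=f["frame"][:,:,:].max(2)
L=[];Rr=[]
for v in range(218,300,4):
  r=im[v,220:420].astype(int); k=np.where(r<45)[0]; k=k[(k>85)&(k<125)]
  L.append(onz(f,(220+k.min()-.5,v),.118));Rr.append(onz(f,(220+k.max()+.5,v),.118))
for l in(L,Rr):
  l=np.array(l);p=np.polyfit(l[:,0],l[:,1],1);print(np.degrees(np.arctan(p[0])))
print("width",np.mean(np.linalg.norm(np.array(L)-np.array(Rr),axis=1)), state()["time"])
E
```

```text
0.118 [[295.7352105358965, 94.7274171008657], [350.3759265980862, 66.59815256967285], [404.62569264337975, 251.90609408804596], [460.7881828240564, 221.60707995674514]]
0.128 [[290.30102225054935, 68.25101010370562], [345.5279053548449, 40.00037350164105], [400.07467857249316, 226.0556692497669], [456.86287288044207, 195.598352199245]]Traceback (most recent call last):
  File "<stdin>", line 13, in <module>
    return umr_minimum(a, axis, None, out, keepdims, initial, where)
ValueError: zero-size array to reduction operation minimum which has no identity
```

```bash
python3 - <<'E'
from h import *
import pickle
f=pickle.load(open("w12.pkl","rb"))
im=cv2.GaussianBlur(f["frame"].max(2),(1,5),0)
for T in(35,45,60):
  L=[];R=[]
  for v in range(216,272,3):
    k=[u for u in range(308,345) if im[v,u]<T]
    if k: L.append(onz(f,(min(k)-.5,v),.118));R.append(onz(f,(max(k)+.5,v),.118))
  print(T,len(L),[np.degrees(np.arctan(np.polyfit(np.array(l)[:,0],np.array(l)[:,1],1)[0])) for l in(L,R)],np.mean(np.linalg.norm(np.array(L)-np.array(R),axis=1)))
E
```

```text
35 19 [np.float64(-10.784764651260316), np.float64(-10.897081990830134)] 0.012496458944369104
45 19 [np.float64(-10.465077973217431), np.float64(-10.897081990830134)] 0.012619410317422083
60 19 [np.float64(-10.646411667559596), np.float64(-10.575824829437911)] 0.013301184137000915
```

```bash
python3 -c "
from h import *
print(manip.job_done(), state()['time'])"
```

```text
the job is handed in; nothing more can be done
the job is handed in; nothing more can be done
```

The wing knob is home on the spindle's shoulder and its wing lies in line with the two index ribs. I handed the job in just after 17 s on the robot's clock. No verdict was reported.

**What I did:** I gripped the aluminium knob by its black wing and left the yellow look-alike alone. The knob was turned 3° to match the key bar, which I measured about 30° anticlockwise of the ribs. It then slid over the pin and the slot took the key straight away, so no searching turn was needed. I turned the spindle about 30.4° clockwise with the knob, let go and backed off upwards.

**Last checks:**
- **Fit:** The knob passed key height with no resistance and met the shoulder at the expected height. After release, its wing top in the side picture fits the home height (118 mm) and not 10 mm higher.
- **Alignment:** The wing measured about -10.7° against about -11.4° for the ribs. That 0.7° gap is close to what the pictures can resolve.
- **Forces:** The most downward force I read on the spindle was about 4 N, which I estimate pushed it down by less than 1 mm. Side forces stayed under about 5 N. These readings are from between moves, not continuous.
- **Gripper:** It ended about 75 mm above the knob, touching nothing.
- **Not checked:** I did not measure the other objects' positions again at the end. The arm stayed clear of them throughout.

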